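# Stock the condiment tray in order

### The arm

A 6-joint arm with a two-finger parallel gripper is mounted at the origin on a cart in front of the work surface, level with it; the furniture and walls round the work are solid. World frame = base frame: x ahead of the robot, y to its left, z up, the work surface at z = 0. Lengths are in m, angles in rad, forces in N, time in s.
With the tool pointing down it reaches from about 0.35 to 0.925 m from the base axis. Payload 6.4 kg.
Tool frame: the origin (TCP) lies between the finger pads; the fingertips stand 19 mm ahead of it and the grasp point (between the pads) is the TCP; z points along the fingers, y is the line along which they close (so a half turn about z gives the same grasp; the last joint's range is limited). The gripper opens to 94 mm and grips with 3 to 60 N. Pads are 16 mm wide; open, the fingers measure 119 mm over their backs; the gripper's body (75 mm by 177 mm) begins 78 mm behind the grasp point.
Start: joints at [-1.415, 0.245, 1.558, -0, 1.339, -0.174], TCP at [0.211, -0.615, 0.224] pointing down, gripper open.
Joint ranges: [-3.13, 3.13], [-1.02, 2.26], [0.13, 2.54], [-0.95, 4.09], [0.21, 2.88], [-2.74, 2.74]. Speed limits (rad/s): [2.57, 2.57, 3.14, 3.14, 3.14, 3.14].

### API

Orientations are given as a unit quaternion [x, y, z, w].
In Python, from workcell import ctrl, read_camera, job gives the robot as it stands. The module is installed in compiled form; this text tells all that it offers.
- The arm moves only by the shell command python3 -m crank 'ROWS' [FORCE]. ROWS is JSON, one flat list of numbers, 7 for each row, row after row: the turn, a rotation vector about the tool's x, y, z as a fraction of full scale, then the shift along the tool's x, y, z as a fraction of full scale, then the closure, from -1 (fully open) to 1 (shut). In form: [wx, wy, wz, tx, ty, tz, hand, wx, wy, wz, tx, ty, tz, hand, ...]. A call has 1 to 20 rows; each row shifts and turns the commanded pose from where the row before left it, along the tool's axes as they then stand; what a row does not reach is not made up. Full scale, the value 1, is 2 cm for a shift and 0.5 rad for a turn. A row lasts 1/8 s, in which the tool goes at most 62.5 mm and 10.7 degrees, less where a joint would pass 70% of its speed; a pose out of reach is approached as far as the arm can. A call with a number of a shift or a turn outside -1 to 1 is refused whole. A call with a gripper value outside its range is refused whole. The fingers move at their own pace and stop on an object; FORCE is the grip in N (left out, the last holds). Time passes only in rows, so rows that do not move let the fingers close. It gives the time, the measured TCP pose, the force, the opening and the grip force at its end, in the units of the state.
- ctrl.get_state(): the state, without advancing time (a new reading comes with each control period).
- read_camera(name): name is "scene" or "side" or "wrist"; returns a dict with "frame" (420x560x3 uint8, red, green, blue), "range_z" (420x560 float32, m along the optical axis (not along the pixel's ray), 0 where there is no reading), "fx", "fy", "cx", "cy" (pixels), "D" ([k1, k2, p1, p2, k3] as OpenCV has them; the pictures are not rectified), "R" (3x3) and "t" (3): a world point X has camera coordinates R X + t. Camera axes: x right, y down, z forward; pixel columns grow to the right and rows downward; lengths in m; the calibration is good to about 2 mm. A picture is of the moment at which its call begins.
- job.hand_in(): hands the job in; it is judged then, once.
The state is a dict: "time_s": time; "joint_pos": joint angles; "qd": joint speeds; "joint_torque": joint torques, N m; "tool_pos": TCP position; "tcp_rot": TCP orientation; "force": force on the tool from outside, world axes, zero at the start; "torque": the same for the moment, N m; "grip_width": opening from 0.0 (shut) to 1.0 (fully open); "gripper_force": force on a finger pad.
Only numpy, scipy, OpenCV 4.12 (cv2) and the standard library are available. Lean on these libraries where they do the work, as an engineer would, in place of code of your own. Each camera call takes 0.05 s, during which the arm holds its last target. There are 200 camera calls.

### The job

Stock the wooden condiment tray, working from its wide end to its narrow end: first stand the red-lidded jam jar in the large compartment, then the yellow-capped spice jar in the small compartment right beside it, then the salt shaker in the next (middle) one, and last the black-capped spice jar in the end one farthest from the jam. Set each one down upright on the floor of its compartment, without dropping it, and let go. Leave the tin, the mug and the tea canister where they stand.

Things in the scene. Friction and masses are not known exactly. Their poses are not given: they have to be found in the camera images.
- tray: Fixed open wooden tray, 280 mm long (its x), any heading. At -x a wide compartment, 82 x 82 mm inside (centre x -93 mm); then in a row three small ones, 56 x 56 mm inside (centres x -18, +44, +106 mm); all at y 0. Outer width 94 mm at the wide end, 68 mm along the rest. Walls 6 mm thick, 18 mm high; compartment floors 6 mm above worktop. Origin: mid-length, centre line, worktop height; z up.
- jam_jar: Glass jar of red jam with a round red lid, 86 mm high; glass roughly 62 (its x) x 70 mm (its y), lid 65 mm in diameter from 75 to 86 mm up; 0.23 to 0.43 kg, stands upright. Origin: centre of its underside, z up. Goes in the tray's large compartment.
- yellow_jar: Round spice jar with a yellow cap, 44 mm in diameter, 100 mm high, the cap (44 mm wide) from 80 mm up; about 0.11 kg, stands upright. Origin: centre of its underside, z up.
- salt_shaker: Round salt shaker, grey with a clear waist and a grey perforated dome top, 44 mm in diameter, 90 mm high (leans by up to 0.05 rad on its uneven foot), narrowing to 34 mm above 70 mm; about 0.1 kg, stands upright. Origin: centre of its underside, z up.
- black_jar: Round spice jar with a black cap and green label, 41 mm in diameter, 104 mm high, the cap (40 mm wide) from 84 mm up; about 0.11 kg, stands upright. Origin: centre of its underside, z up.
- tin: Bystander, to be left alone: short food tin with a white and red label, 75 mm in diameter, 58 mm high, right of the tray. Origin: centre of its underside.
- mug: Bystander, to be left alone: dark grey mug, 88 mm wide, 106 mm high, handle toward its -y, behind the work, near the middle. Origin: under its middle (handle included).
- canister: Bystander, to be left alone: square olive-green tea canister with a knobbed lid, 72 x 72 x 110 mm, at the left. Origin: centre of its underside. Behind and above it, fixed, a toaster oven on a wire shelf fills x over 0.64 m, y 0.1 to 0.55 m, up to z 0.4 m: keep the arm clear of it.
There are look-alikes about, which are no part of the job. What is shaped like the yellow_jar but orange, pink or purple is not meant.

How it is judged:
By the outcome, as a careful person would: the job done as asked, in the order asked, and still so for the second after the job is handed in, with the robot touching nothing.
It also fails if it takes over 128 s, if anything falls off the work surface, if the arm or the gripper's body presses on something with over 40 N, if the wrist force passes 120 N, or if a joint passes its speed limit or range.

## Working session

There is one attempt and no reset: what is moved stays moved. The work goes in short steps, Python scripts to look and compute and a shell command to move; the robot and the scene stay as the last step left them, time stands still between calls to the robot, and variables do not carry over. Pictures are saved under pics/ and viewed, at most 14 in all, crops included, and the job is handed in when it is done.

```bash
mkdir -p pics
cat > h.py <<'E'
import numpy as np, cv2
from workcell import ctrl, read_camera, job
def cam(n):
    c=read_camera(n); c['K']=np.array([[c['fx'],0,c['cx']],[0,c['fy'],c['cy']],[0,0,1.]]); c['D']=np.array(c['D'],float); c['R']=np.array(c['R']);c['t']=np.array(c['t']); return c
def save(c,p): cv2.imwrite(p,c['frame'][:,:,::-1])
def cloud(c):
    h,w=c['range_z'].shape; u,v=np.meshgrid(np.arange(w),np.arange(h))
    n=cv2.undistortPoints(np.stack([u,v],-1).reshape(-1,1,2).astype(float),c['K'],c['D']).reshape(h,w,2)
    z=c['range_z'][...,None]; P=np.concatenate([n*z,z],-1); return (P-c['t'])@c['R']
def onplane(c,uv,z):
    n=cv2.undistortPoints(np.array(uv,float).reshape(-1,1,2),c['K'],c['D']).reshape(-1,2)
    d=np.c_[n,np.ones(len(n))]@c['R']; o=-c['R'].T@c['t']; return o+d*((z-o[2])/d[:,2])[:,None]
E
python3 - <<'E'
from h import *
for n in ('scene','side'):
    c=cam(n); save(c,f'pics/{n}0.png'); np.savez(f'{n}0.npz',**{k:c[k] for k in('frame','range_z','K','D','R','t')}); print(n,-c['R'].T@c['t'])
print(ctrl.get_state())
E
```

```text
scene [-0.0713299   0.46494318  1.00585538]
side [ 0.40445924 -1.31000264  0.55174323]
{'time_s': 0.1, 'joint_pos': array([-1.41510724e+00,  2.45716642e-01,  1.55883800e+00, -3.02198409e-05,
        1.33870465e+00, -1.74141693e-01]), 'qd': array([-0.00010999, -0.00109313, -0.00259098, -0.00044067,  0.00137776,
       -0.00091452]), 'joint_torque': array([-1.48396480e-04, -4.16915882e+01, -3.15525055e+01,  6.86162570e-02,
        3.09740589e-02, -5.50911295e-05]), 'tool_pos': array([ 0.21041953, -0.61448223,  0.22350226]), 'tcp_rot': array([ 9.86431334e-01,  1.64172253e-01, -7.01287198e-06, -8.33423567e-04]), 'force': array([-1.08948662,  0.19774322,  0.22676195]), 'torque': array([ 0.03415713,  0.03865973, -0.01119288]), 'gripper_force': 0.0, 'grip_width': 1.0017437067097346}
```

View pics/scene0.png

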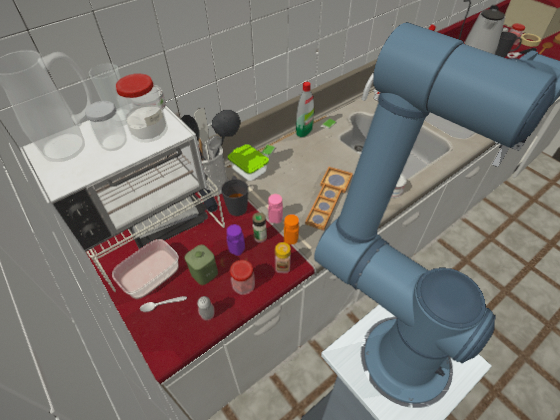

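View pics/side0.png

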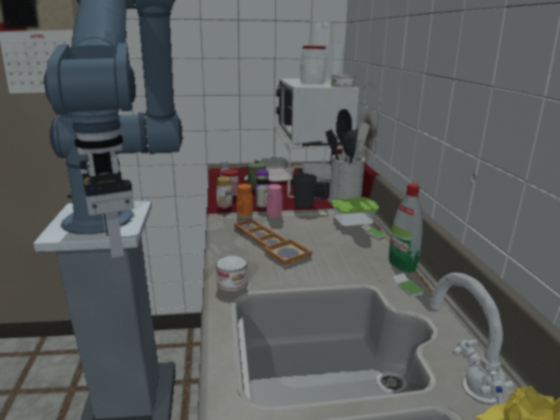

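The scene view shows the candidates. Things with red lids: the jam jar at (242,277) is the target, and the jar on the toaster at (135,90) isn't. Spice-jar shapes: yellow cap (283,258) and black cap (260,228) are targets; orange (291,229), purple (236,239) and pink (276,208) are look-alikes. The salt shaker is at (206,308), with only the glass jar at (105,125) resembling it. The tray is at about (330,198), mug (235,197), canister (202,264). In the side view the tin is at (232,272).

Run:
```python
from h import *
c=dict(np.load('scene0.npz')); P=cloud(c); f=c['frame']
cv2.imwrite('pics/crop0.png',cv2.resize(f[165:330,180:360,::-1],None,fx=3.6,fy=3.6,interpolation=cv2.INTER_CUBIC))
for n,(u,v),H in [('jam',(242,268),.086),('yel',(283,248),.1),('salt',(206,301),.09),('blk',(260,218),.104),('orange',(291,222),.1),('purple',(236,231),.1),('pink',(276,200),.1),('can',(201,255),.11),('mug',(235,187),.106)]:
    w=P[v-22:v+30,u-25:u+25].reshape(-1,3); zz=c['range_z'][v-22:v+30,u-25:u+25].ravel(); w=w[zz>0]
    g=onplane(c,[(u,v)],H)[0]; w=w[np.hypot(*(w-g)[:,:2].T)<.045]
    t=w[(w[:,2]>H-.006)&(w[:,2]<H+.012)]
    print(n,g[:2].round(3),'top',len(t),t.mean(0).round(4) if len(t) else'', (t.max(0)-t.min(0)).round(3) if len(t) else '', 'zmax',w[:,2].max().round(3))
# tray
s=dict(np.load('side0.npz'))
for nm,q,(a,b,l,r) in(('scene',c,(160,232,300,360)),('side',s,(212,268,225,318))):
    P=cloud(q); hsv=cv2.cvtColor(q['frame'],cv2.COLOR_RGB2HSV)
    m=cv2.inRange(hsv,(5,90,60),(22,255,255)); k=np.zeros_like(m);k[a:b,l:r]=m[a:b,l:r]
    if nm=='scene': k[210:,300:306]=0
    w=P[(k>0)&(q['range_z']>0)]; w=w[(w[:,2]>.013)&(w[:,2]<.026)]
    w=w[(w[:,0]>.3)]
    w[:,1]
    rect=cv2.minAreaRect(w[:,:2].astype(np.float32)); print(nm,len(w),rect,cv2.boxPoints(rect).round(3).tolist(), w[:,2].mean())
P=cloud(s); 
hsv=s['range_z']; w=P[255:295,212:250].reshape(-1,3); t=w[(w[:,2]>.05)&(w[:,2]<.066)]; print('tin',len(t),t.mean(0),t.min(0),t.max(0))
```

```text
jam [0.442 0.2  ] top 359 [0.4385 0.2051 0.0854] [0.065 0.061 0.01 ] zmax 0.091
yel [0.416 0.074] top 166 [0.4134 0.0778 0.1002] [0.045 0.043 0.011] zmax 0.105
salt [0.416 0.332] top 82 [0.4224 0.3375 0.0883] [0.027 0.027 0.009] zmax 0.093
blk [0.543 0.062] top 124 [0.545  0.0649 0.104 ] [0.044 0.039 0.011] zmax 0.109
orange [ 0.475 -0.004] top 142 [ 0.4786 -0.0086  0.1003] [0.045 0.042 0.011] zmax 0.105
purple [0.551 0.145] top 151 [0.5541 0.1502 0.1002] [0.044 0.043 0.01 ] zmax 0.104
pink [ 0.574 -0.023] top 125 [ 0.5757 -0.0212  0.1   ] [0.046 0.043 0.01 ] zmax 0.105
can [0.535 0.273] top 23 [0.5449 0.2768 0.106 ] [0.016 0.016 0.005] zmax 0.109
mug [0.697 0.05 ] top 65 [0.7102 0.0392 0.104 ] [0.086 0.08  0.009] zmax 0.109
scene 443 ((0.5345941185951233, -0.22298653423786163), (0.09290876239538193, 0.28511843085289), 28.26226234436035) [[0.4259999990463257, -0.11900000274181366], [0.5609999895095825, -0.3709999918937683], [0.6430000066757202, -0.3269999921321869], [0.5080000162124634, -0.07500000298023224]] 0.01749804513359961
side 425 ((0.5221714377403259, -0.19186511635780334), (0.09487387537956238, 0.3550921380519867), 25.74213218688965) [[0.4020000100135803, -0.05299999937415123], [0.5569999814033508, -0.3720000088214874], [0.6420000195503235, -0.3310000002384186], [0.4880000054836273, -0.010999999940395355]] 0.01649266814511256
tin 463 [ 0.42116    -0.43271562  0.05532106] [ 0.38564874 -0.46866453  0.05002237] [ 0.45743244 -0.39123212  0.0600482 ]
```

View pics/crop0.png

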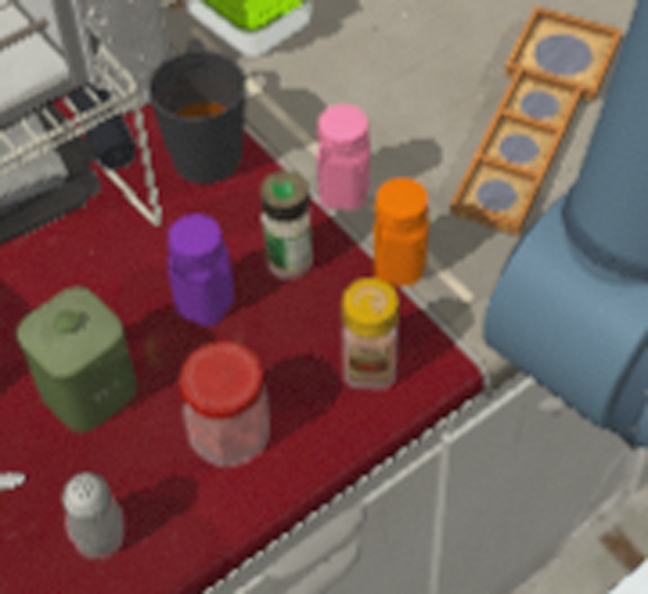

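The crop confirms the choices: jam jar with red lid at about (224,400), yellow (370,335), black (287,225), salt (92,515). The tray's wide compartment is at (563,54), away from the jars. The tray seems to be centred at (0.535,-0.223), heading about 118°.

I'll turn the tool to the tray heading first, so the fingers close across the tray.

```bash
cat >> h.py <<'E'
from scipy.spatial.transform import Rotation as Ro
def delta(p,psi=None):
    s=ctrl.get_state(); R=Ro.from_quat(s['tcp_rot']).as_matrix(); y=np.arctan2(R[1,0],R[0,0])
    tgt=Ro.from_euler('z',y if psi is None else np.radians(psi))*Ro.from_euler('x',np.pi)
    w=(Ro.from_matrix(R).inv()*tgt).as_rotvec()
    sh=R.T@(np.array(p)-s['tool_pos'])
    print('t',round(s['time_s'],2),'pos',s['tool_pos'].round(4),'psi',np.degrees(y).round(2),'w/grip',s['grip_width'].__round__(3),s['gripper_force'].__round__(1),'F',s['force'].round(1),'\n  shift units',(sh/.02).round(2),'turn units',(w/.5).round(3))
E
python3 - <<'E'
from h import *
c=dict(np.load('scene0.npz'))
q=np.array([(497,195),(519,149),(540,103),(563,54)])/3.6+[180,165]
g=onplane(c,q,.006); print(g.round(4)); d=g[0]-g[2]; print(np.degrees(np.arctan2(d[1],d[0])), np.linalg.norm(np.diff(g,axis=0),axis=1))
u=np.array([np.cos(np.radians(118.3)),np.sin(np.radians(118.3))])
print([(np.array([.5346,-.223])+u*x).round(4) for x in(.106,.044,-.018,-.093)])
E
python3 -m crank '[0,0,-0.35,0,0,0,-1, 0,0,-0.35,0,0,0,-1, 0,0,-0.35,0,0,0,-1, 0,0,-0.35,0,0,0,-1, 0,0,-0.35,0,0,0,-1, 0,0,-0.35,0,0,0,-1, 0,0,-0.35,0,0,0,-1, 0,0,-0.35,0,0,0,-1, 0,0,-0.35,0,0,0,-1, 0,0,-0.32,0,0,0,-1, 0,0,0,0,0,0,-1]' 
python3 -c "
from h import *
delta([.41,.17,.24],118.3)
c=cam('wrist'); print(-c['R'].T@c['t'],c['R'])"
```

```text
[[ 0.4852 -0.1311  0.006 ]
 [ 0.5142 -0.1853  0.006 ]
 [ 0.5455 -0.242   0.006 ]
 [ 0.5805 -0.3067  0.006 ]]
118.51162457947294 [0.06153594 0.06474825 0.07352828]
[array([ 0.4843, -0.1297]), array([ 0.5137, -0.1843]), array([ 0.5431, -0.2388]), array([ 0.5787, -0.3049])]
time_s: 1.48
tool_pos: [0.2105, -0.6147, 0.2239]
tcp_rot: [0.514, 0.858, 0.0, -0.0]
force: [0.9, -0.2, 0.0]
grip_width: 1.0
gripper_force: 0.0
t 1.48 pos [ 0.2105 -0.6147  0.2239] psi 118.19 w/grip 1.0 0.0 F [ 0.9 -0.2  0. ] 
  shift units [29.87 27.33 -0.77] turn units [ 0.001 -0.002 -0.004]
[ 0.17537509 -0.54855792  0.38488763] [[ 8.81756642e-01  4.71704105e-01  6.78789705e-04]
 [ 4.55533396e-01 -8.51900529e-01  2.58369531e-01]
 [ 1.22452230e-01 -2.27509839e-01 -9.66045923e-01]]
```

```bash
python3 -m crank '[0,0,0,1,0.9,0,-1, 0,0,0,1,0.9,0,-1, 0,0,0,1,0.9,0,-1, 0,0,0,1,0.9,0,-1, 0,0,0,1,0.9,0,-1, 0,0,0,1,0.9,0,-1, 0,0,0,1,0.9,0,-1, 0,0,0,1,0.9,0,-1, 0,0,0,1,0.9,0,-1, 0,0,0,1,0.9,0,-1, 0,0,0,1,0.9,0,-1, 0,0,0,1,0.9,0,-1, 0,0,0,1,0.9,0,-1, 0,0,0,1,0.9,0,-1, 0,0,0,1,0.9,0,-1, 0,0,0,1,0.9,0,-1, 0,0,0,1,0.9,0,-1, 0,0,0,1,0.9,0,-1, 0,0,0,1,0.9,0,-1, 0,0,0,1,0.9,0,-1]' && python3 -m crank '[0,0,0,1,0.9,0,-1, 0,0,0,1,0.9,0,-1, 0,0,0,1,0.9,0,-1, 0,0,0,1,0.9,0,-1, 0,0,0,1,0.9,0,-1, 0,0,0,1,0.9,0,-1, 0,0,0,1,0.9,0,-1, 0,0,0,1,0.9,0,-1, 0,0,0,1,0.9,0,-1, 0,0,0,1,0.9,-0.8,-1, 0,0,0,0,0,0,-1]'
python3 - <<'E'
from h import *
delta([.4385,.2051,.24],118.3)
c=cam('wrist'); save(c,'pics/w1.png'); np.savez('w1.npz',**{k:c[k] for k in('frame','range_z','K','D','R','t')})
P=cloud(c); v=(c['range_z']>0)&(np.hypot(P[...,0]-.4385,P[...,1]-.2051)<.055)
for a,b in((.08,.095),(.02,.045),(.045,.07)):
    w=P[v&(P[...,2]>a)&(P[...,2]<b)]; print(a,len(w),w.mean(0).round(4),w.min(0).round(4),w.max(0).round(4), cv2.minAreaRect(w[:,:2].astype(np.float32)))
E
```

```text
time_s: 4.03
tool_pos: [0.3379, -0.0912, 0.2245]
tcp_rot: [0.514, 0.858, 0.0, 0.0]
force: [0.4, -0.5, -0.1]
grip_width: 1.0
gripper_force: 0.0
time_s: 5.4
tool_pos: [0.402, 0.1703, 0.2414]
tcp_rot: [0.512, 0.859, 0.001, 0.001]
force: [-0.5, -0.8, -0.2]
grip_width: 1.0
gripper_force: 0.0
t 5.4 pos [0.402  0.1703 0.2414] psi 118.34 w/grip 1.0 0.0 F [-0.5 -0.8 -0.2] 
  shift units [0.67 2.43 0.07] turn units [0.003 0.001 0.002]
0.08 4064 [0.4387 0.2062 0.0859] [0.4073 0.1735 0.08  ] [0.4713 0.238  0.0887] ((0.439457505941391, 0.20571626722812653), (0.06422771513462067, 0.0631067305803299), 30.91884994506836)
0.02 152 [0.415  0.218  0.0323] [0.4068 0.1957 0.0201] [0.4473 0.2388 0.045 ] ((0.421039879322052, 0.22295232117176056), (0.058948319405317307, 0.016662178561091423), 46.895511627197266)
0.045 164 [0.4139 0.2153 0.0557] [0.4067 0.1909 0.0451] [0.4473 0.2388 0.0649] ((0.4214494824409485, 0.2207476794719696), (0.05956116318702698, 0.020053287968039513), 53.02467346191406)
```

View pics/w1.png

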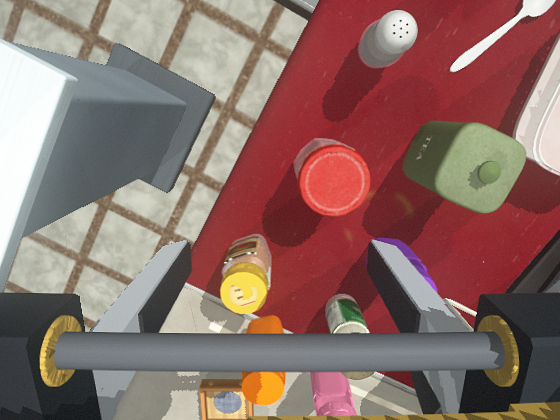

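The wrist view shows the red lid at (335,178), with the jar's glass peeking out top-left at about (300-355,140-170). The shaker is at (390,40), the canister at (465,165), and the yellow jar at (245,290). The glass yaw is measured from the visible sides.

Run:
```python
from h import *
c=dict(np.load('w1.npz')); s=dict(np.load('scene0.npz')); C=np.array([.4390,.2057])
for nm,q in(('w',c),('s',s)):
    P=cloud(q); d=P[...,:2]-C; v=(q['range_z']>0)&(np.hypot(d[...,0],d[...,1])<.05)&(P[...,2]>.012)&(P[...,2]<.068)
    d=d[v]; a=np.degrees(np.arctan2(d[:,1],d[:,0]))%360; r=np.hypot(*d.T)*1000
    for k in range(0,360,10):
        m=(a>=k)&(a<k+10)
        if m.sum()>3: print(nm,k+5,m.sum(),r[m].mean().round(1),r[m].max().round(1),end=' | ')
    print()
cv2.imwrite('pics/w1c.png',cv2.resize(c['frame'][120:230,270:390,::-1],None,fx=5,fy=5,interpolation=cv2.INTER_CUBIC))
```

```text
w 75 8 33.7 34.1 | w 85 13 32.3 33.4 | w 95 7 30.3 30.8 | w 105 9 29.7 29.9 | w 115 13 30.1 30.6 | w 125 23 31.3 32.4 | w 135 46 32.4 33.4 | w 145 51 31.4 32.7 | w 155 39 29.9 30.7 | w 165 29 29.3 29.8 | w 175 35 29.6 30.3 | w 185 45 30.7 32.0 | w 195 46 32.2 33.7 | w 205 9 31.9 33.0 | 
s 75 12 30.6 32.5 | s 85 13 28.6 30.6 | s 95 13 26.9 28.0 | s 105 11 26.6 28.0 | s 115 9 27.0 28.5 | s 125 16 28.0 30.2 | s 135 16 29.3 30.4 | s 145 20 28.8 31.6 | s 155 18 27.1 28.8 | s 165 17 27.0 28.3 | s 175 17 27.3 28.7 | s 185 19 28.2 31.5 | s 195 21 30.7 33.5 | s 205 11 31.3 33.3 | s 215 6 31.3 31.9 | s 225 5 30.2 30.3 | s 235 5 30.8 31.4 | s 245 4 32.4 33.3 |
```

View pics/w1c.png

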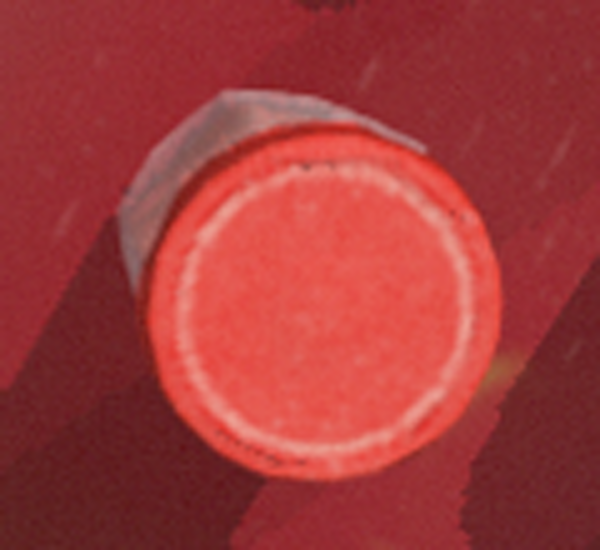

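The jar is a hexagon with flats at about 45°, 105° and 165°. I'll turn the tool so it closes along 45°, and grip the round lid.

```bash
python3 -m crank '[0,0,0,0.24,0.83,0,-0.75, 0,0,0,0.24,0.83,0,-0.75, 0,0,0,0.24,0.83,0,-0.75, 0,0,-0.29,0,0,1,-0.75, 0,0,-0.29,0,0,1,-0.75, 0,0,0,0,0,1,-0.75, 0,0,0,0,0,1,-0.75, 0,0,0,0,0,0,-0.75]' 30; python3 -c "
from h import *
delta([.439,.2055,.078],135)"
```

```text
time_s: 6.45
tool_pos: [0.4369, 0.2043, 0.1584]
tcp_rot: [0.384, 0.923, -0.001, -0.002]
force: [-0.4, 0.2, 0.7]
grip_width: 0.876
gripper_force: 0.0
t 6.45 pos [0.4369 0.2043 0.1584] psi 134.8 w/grip 0.876 0.0 F [-0.4  0.2  0.7] 
  shift units [-0.04  0.13  4.02] turn units [-0.008 -0.005 -0.007]
```

```bash
python3 -m crank '[0,0,0,0,0.12,1,-0.75, 0,0,0,0,0,1,-0.75, 0,0,0,0,0,1,-0.75, 0,0,0,0,0,1,-0.75, 0,0,0,0,0,0,-0.75, 0,0,0,0,0,0,1, 0,0,0,0,0,0,1, 0,0,0,0,0,0,1, 0,0,0,0,0,0,1, 0,0,0,0,0,0,1]' 30; python3 -c "
from h import *
delta([.5775,-.3055,.22],135)"
```

```text
time_s: 7.7
tool_pos: [0.4407, 0.2071, 0.0816]
tcp_rot: [0.383, 0.924, -0.0, 0.001]
force: [-2.9, -3.3, 6.3]
grip_width: 0.687
gripper_force: 30.0
t 7.7 pos [0.4407 0.2071 0.0816] psi 134.94 w/grip 0.687 30.0 F [-2.9 -3.3  6.3] 
  shift units [-22.98 -13.26  -6.9 ] turn units [ 0.     0.002 -0.002]
```

```bash
python3 -m crank '[0,0,0,0,0,-0.5,1, 0,0,0,0,0,-1,1, 0,0,0,0,0,-1,1, 0,0,0,0,0,-1,1, 0,0,0,0,0,-1,1, 0,0,0,0,0,-1,1, 0,0,0,0,0,-1,1, 0,0,0,0,0,0,1, 0,0,0,0,0,0,1]' 30
python3 - <<'E'
from h import *
delta([.5775,-.3055,.22],135)
c=cam('wrist'); save(c,'pics/w2.png')
E
```

```text
time_s: 8.82
tool_pos: [0.4395, 0.2073, 0.2094]
tcp_rot: [0.383, 0.924, -0.0, -0.001]
force: [-0.1, 0.2, -3.7]
grip_width: 0.684
gripper_force: 30.0
t 8.82 pos [0.4395 0.2073 0.2094] psi 134.92 w/grip 0.684 30.0 F [-0.1  0.2 -3.7] 
  shift units [-23.03 -13.22  -0.54] turn units [-0.002 -0.002 -0.003]
```

View pics/w2.png

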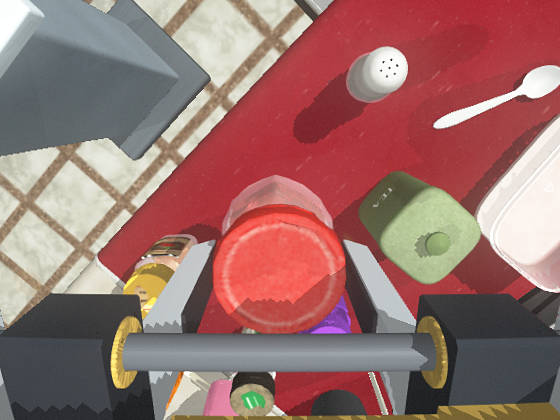

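The jar is held upright by its lid at (278,270), and the weight of about 0.38 kg fits. Carrying it to the large compartment.

```bash
python3 -m crank '[0,0,0,-0.5,-0.29,-0.8,1, 0,0,0,-1,-0.575,0,1, 0,0,0,-1,-0.575,0,1, 0,0,0,-1,-0.575,0,1, 0,0,0,-1,-0.575,0,1, 0,0,0,-1,-0.575,0,1, 0,0,0,-1,-0.575,0,1, 0,0,0,-1,-0.575,0,1, 0,0,0,-1,-0.575,0,1, 0,0,0,-1,-0.575,0,1, 0,0,0,-1,-0.575,0,1, 0,0,0,-1,-0.575,0,1, 0,0,0,-1,-0.575,0,1, 0,0,0,-1,-0.575,0,1, 0,0,0,-1,-0.575,0,1, 0,0,0,-1,-0.575,0,1, 0,0,0,-1,-0.575,0,1, 0,0,0,-0.5,-0.29,0,1, 0,0,0,0,0,0,1]' 30
python3 - <<'E'
from h import *
delta([.5793,-.3057,.22],135)
c=cam('wrist'); save(c,'pics/w3.png'); np.savez('w3.npz',**{k:c[k] for k in('frame','range_z','K','D','R','t')})
P=cloud(c); v=(c['range_z']>0)&(np.abs(P[...,2]-.016)<.006)
c2=cam('scene'); np.savez('s3.npz',**{k:c2[k] for k in('frame','range_z','K','D','R','t')})
E
```

```text
time_s: 11.25
tool_pos: [0.5418, -0.1722, 0.2263]
tcp_rot: [0.384, 0.923, 0.0, -0.0]
force: [0.0, -0.1, -4.1]
grip_width: 0.686
gripper_force: 30.0
t 11.25 pos [ 0.5418 -0.1722  0.2263] psi 134.87 w/grip 0.686 30.0 F [ 0.  -0.1 -4.1] 
  shift units [-6.05 -3.38  0.31] turn units [ 0.    -0.001 -0.005]
```

View pics/w3.png

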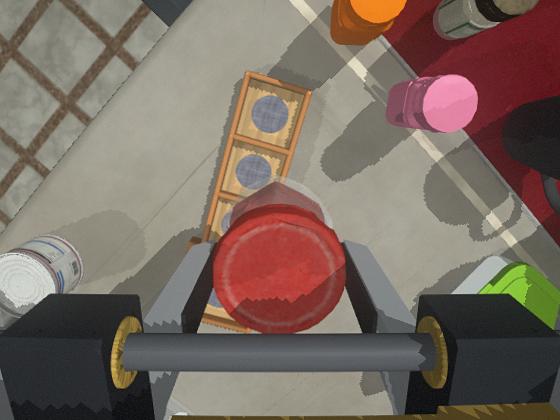

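The tray's narrow compartments are visible, with discs at (270,113) and (253,170) and the narrow-end corners at (247,72) and (311,92). I'll refine the tray pose from these.

Run:
```python
from h import *
c=dict(np.load('w3.npz')); f=c['frame']
h=cv2.cvtColor(f,cv2.COLOR_RGB2HSV); m=cv2.inRange(h,(100,30,60),(135,255,255)); m[:,:225]=0; m[:,295:]=0; m[:85]=0; m[195:]=0
n,_,st,ce=cv2.connectedComponentsWithStats(m)
ce=[ce[i] for i in range(1,n) if st[i,4]>300]; g=onplane(c,ce,.0065); print(np.round(ce,1),g.round(4))
# wood
m=cv2.inRange(h,(5,80,60),(22,255,255)); P=cloud(c); w=P[(m>0)&(c['range_z']>0)]; w=w[(w[:,2]>.013)&(w[:,2]<.024)&(np.hypot(w[:,0]-.53,w[:,1]+.22)<.2)]
a=np.radians(118.3)
for deg in(117.5,118.3,119,119.7):
    a=np.radians(deg); u=np.array([np.cos(a),np.sin(a)]); v=np.array([-u[1],u[0]]); 
    X=w[:,:2]@u; e=X.max()-np.array([0]); k=(X>X.max()-.1); Y=w[k,:2]@v; 
    lo,hi=np.percentile(Y,[1,99]); print(deg,len(w),'width',hi-lo,'cy',(hi+lo)/2,'xmax',np.percentile(X,99.5)); 
    o=u*(np.percentile(X,99.5)-.14)+v*(hi+lo)/2; print('  origin',o.round(4),[(o+u*x).round(4).tolist() for x in(.106,.044,-.018,-.093)])
```

```text
Traceback (most recent call last):
  File "h.py", line 11, in onplane
    n=cv2.undistortPoints(np.array(uv,float).reshape(-1,1,2),c['K'],c['D']).reshape(-1,2)
      ~~~~~~~~~~~~~~~~~~~^^^^^^^^^^^^^^^^^^^^^^^^^^^^^^^^^^^^^^^^^^^^^^^^^^
cv2.error: OpenCV(4.12.0) /io/opencv/modules/calib3d/src/undistort.dispatch.cpp:347: error: (-215:Assertion failed) CV_IS_MAT(_src) && CV_IS_MAT(_dst) && (_src->rows == 1 || _src->cols == 1) && (_dst->rows == 1 || _dst->cols == 1) && _src->cols + _src->rows - 1 == _dst->rows + _dst->cols - 1 && (CV_MAT_TYPE(_src->type) == CV_32FC2 || CV_MAT_TYPE(_src->type) == CV_64FC2) && (CV_MAT_TYPE(_dst->type) == CV_32FC2 || CV_MAT_TYPE(_dst->type) == CV_64FC2) in function 'cvUndistortPointsInternal'
```

```bash
cat > tray.py <<'E'
from h import *
def tray(c,pts):
    f=c['frame'].astype(int); m=((f[...,2]>f[...,0]-5)).astype(np.uint8)
    ce=[]
    for (x,y) in pts:
        k=np.zeros_like(m);cv2.circle(k,(x,y),25,1,-1); n,l,st,cc=cv2.connectedComponentsWithStats(cv2.morphologyEx(m*k,cv2.MORPH_OPEN,np.ones((3,3),np.uint8)))
        i=1+np.argmax(st[1:,4]) if n>1 else 0; ce.append(cc[i]); print(st[i],cc[i].round(1))
    print('discs',onplane(c,ce,.0065).round(4).tolist())
    h=cv2.cvtColor(c['frame'],cv2.COLOR_RGB2HSV); m=cv2.inRange(h,(5,80,60),(22,255,255)); P=cloud(c); w=P[(m>0)&(c['range_z']>0)]
    w=w[(w[:,2]>.013)&(w[:,2]<.024)]; d=w[:,:2]-[.535,-.223]
    for deg in(117.5,118.3,119,119.7):
        a=np.radians(deg); u=np.array([np.cos(a),np.sin(a)]); v=np.array([-u[1],u[0]]); q=w[(np.abs(d@u)<.155)&(np.abs(d@v)<.06)]
        X=q[:,:2]@u; Y=q[X>X.max()-.1,:2]@v; lo,hi=np.percentile(Y,[1,99])
        o=u*(np.percentile(X,99.7)-.14)+v*(hi+lo)/2; print(deg,len(q),'width',(hi-lo).round(4),'origin',o.round(4),[(o+u*x).round(4).tolist() for x in(.106,.044,-.018,-.093)])
E
python3 - <<'E'
from tray import *
tray(dict(np.load('w3.npz')),[(270,113),(253,170)])
E
```

```text
[ 252   96   36   37 1055] [269.5 113.8]
[236 155  35  34 940] [253.2 171.5]
discs [[0.4854, -0.1284, 0.0065], [0.5148, -0.183, 0.0065]]
117.5 2767 width 0.0667 origin [ 0.5347 -0.2225] [[0.4857, -0.1285], [0.5144, -0.1835], [0.543, -0.2385], [0.5776, -0.305]]
118.3 2767 width 0.0667 origin [ 0.5358 -0.2219] [[0.4856, -0.1285], [0.515, -0.1831], [0.5444, -0.2377], [0.5799, -0.3037]]
119 2767 width 0.067 origin [ 0.5368 -0.2212] [[0.4854, -0.1285], [0.5154, -0.1827], [0.5455, -0.237], [0.5819, -0.3026]]
119.7 2767 width 0.0677 origin [ 0.5376 -0.2204] [[0.4851, -0.1284], [0.5158, -0.1822], [0.5465, -0.2361], [0.5837, -0.3012]]
```

```bash
python3 -m crank '[0,0,0,-1,-0.53,0,1, 0,0,0,-1,-0.53,0,1, 0,0,0,-1,-0.53,0,1, 0,0,0,-1,-0.53,0,1, 0,0,0,-1,-0.53,0,1, 0,0,0,-1,-0.53,0,1, 0,0,0,0,0,1,1, 0,0,0,0,0,1,1, 0,0,0,0,0,1,1, 0,0,0,0,0,1,1, 0,0,0,0,0,0,1, 0,0,0,0,0,0,1]' 30
python3 - <<'E'
from h import *
delta([.580,-.304,.0876],135)
E
```

```text
time_s: 12.85
tool_pos: [0.5819, -0.3016, 0.1471]
tcp_rot: [0.383, 0.924, -0.0, 0.001]
force: [-0.2, -0.1, -3.5]
grip_width: 0.685
gripper_force: 30.0
t 12.85 pos [ 0.5819 -0.3016  0.1471] psi 134.93 w/grip 0.685 30.0 F [-0.2 -0.1 -3.5] 
  shift units [-0.02 -0.15  2.97] turn units [ 0.     0.002 -0.002]
```

```bash
python3 -m crank '[0,0,0,0,-0.15,0.8,1, 0,0,0,0,0,0.8,1, 0,0,0,0,0,0.8,1, 0,0,0,0,0,0.25,1, 0,0,0,0,0,0.1,1, 0,0,0,0,0,0.1,1, 0,0,0,0,0,0,1, 0,0,0,0,0,0,1]' 30
python3 - <<'E'
from h import *
delta([.580,-.304,.0876],135)
E
```

```text
time_s: 13.85
tool_pos: [0.5796, -0.3037, 0.0899]
tcp_rot: [0.383, 0.924, -0.0, 0.0]
force: [0.6, 0.6, -3.6]
grip_width: 0.682
gripper_force: 30.0
t 13.85 pos [ 0.5796 -0.3037  0.0899] psi 134.92 w/grip 0.682 30.0 F [ 0.6  0.6 -3.6] 
  shift units [-0.03  0.01  0.12] turn units [ 0.     0.002 -0.003]
```

```bash
python3 -m crank '[0,0,0,0,0,0.06,1, 0,0,0,0,0,0.06,1, 0,0,0,0,0,0,1]' 30; python3 -m crank '[0,0,0,0,0,0.05,1, 0,0,0,0,0,0,1]' 30
```

```text
time_s: 14.22
tool_pos: [0.5796, -0.3039, 0.0877]
tcp_rot: [0.383, 0.924, -0.0, 0.0]
force: [-0.2, -0.1, 0.6]
grip_width: 0.684
gripper_force: 30.0
time_s: 14.48
tool_pos: [0.58, -0.3042, 0.0877]
tcp_rot: [0.383, 0.924, -0.0, 0.001]
force: [-2.7, 0.1, 5.3]
grip_width: 0.685
gripper_force: 30.0
```

The jar is on the floor. Back off the preload slightly, let go and rise.

```bash
python3 -m crank '[0,0,0,0,0,-0.04,1, 0,0,0,0,0,0,-0.5, 0,0,0,0,0,0,-0.75, 0,0,0,0,0,0,-0.75, 0,0,0,0,0,0,-0.75, 0,0,0,0,0,-0.6,-0.75, 0,0,0,0,0,-1,-0.75, 0,0,0,0,0,-1,-0.75, 0,0,0,0,0,-1,-0.75, 0,0,0,0,0,-1,-0.75, 0,0,0,0,0,-1,-0.75, 0,0,0,0,0,0,-0.75]' 30
python3 - <<'E'
from h import *
delta([.4134,.0775,.2],118.3)
c=cam('wrist'); save(c,'pics/w4.png'); P=cloud(c)
w=P[(c['range_z']>0)&(P[...,2]>.07)&(P[...,2]<.11)&(np.hypot(P[...,0]-.58,P[...,1]+.304)<.05)]; print(len(w),w.mean(0),w.min(0),w.max(0))
E
```

```text
time_s: 15.98
tool_pos: [0.5803, -0.3043, 0.2015]
tcp_rot: [0.383, 0.924, -0.001, 0.002]
force: [-0.1, -1.4, 0.3]
grip_width: 0.872
gripper_force: 0.0
t 15.97 pos [ 0.5803 -0.3043  0.2015] psi 134.92 w/grip 0.872 0.0 F [-0.1 -1.4  0.3] 
  shift units [19.41  7.57 -0.  ] turn units [0.002 0.008 0.58 ]
5318 [ 0.57705027 -0.30414321  0.09176254] [ 0.54604563 -0.33712958  0.07013634] [ 0.60986692 -0.27295366  0.09483393]
```

View pics/w4.png

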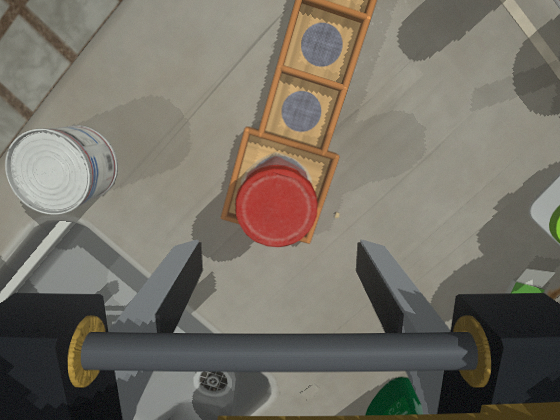

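The jam jar stands in the wide compartment (lid at (277,205), top at z 0.092). Next, the yellow jar.

```bash
python3 -m crank '[0,0,0,1,0.39,0,-0.5, 0,0,0,1,0.39,0,-0.5, 0,0,0,1,0.39,0,-0.5, 0,0,0,1,0.39,0,-0.5, 0,0,0,1,0.39,0,-0.5, 0,0,0,1,0.39,0,-0.5, 0,0,0,1,0.39,0,-0.5, 0,0,0,1,0.39,0,-0.5, 0,0,0,1,0.39,0,-0.5, 0,0,0,1,0.39,0,-0.5, 0,0,0,1,0.39,0,-0.5, 0,0,0,1,0.39,0,-0.5, 0,0,0,1,0.39,0,-0.5, 0,0,0,1,0.39,0,-0.5, 0,0,0,1,0.39,0,-0.5, 0,0,0,1,0.39,0,-0.5, 0,0,0.29,1,0.39,0,-0.5, 0,0,0.29,0,0,0,-0.5, 0,0,0,0,0,0,-0.5, 0,0,0,0,0,0,-0.5]' 15
cat >> h.py <<'E'
def top(c,xy,H,r=.035):
    P=cloud(c); d=np.hypot(P[...,0]-xy[0],P[...,1]-xy[1]); w=P[(c['range_z']>0)&(d<r)&(P[...,2]>H-.006)&(P[...,2]<H+.01)]
    k=cv2.minEnclosingCircle(w[:,:2].astype(np.float32)) if len(w) else None
    print('top',len(w),w.mean(0).round(4),k)
E
python3 - <<'E'
from h import *
delta([.4134,.0775,.06],118.3)
c=cam('wrist'); np.savez('w5.npz',**{k:c[k] for k in('frame','range_z','K','D','R','t')}); top(c,(.4134,.0775),.1); top(c,(.545,.065),.104); top(c,(.4224,.3375),.088)
E
```

```text
time_s: 18.52
tool_pos: [0.4331, 0.031, 0.1989]
tcp_rot: [0.512, 0.859, -0.0, 0.0]
force: [0.6, -0.0, 0.0]
grip_width: 0.75
gripper_force: 0.0
t 18.52 pos [0.4331 0.031  0.1989] psi 118.41 w/grip 0.75 0.0 F [ 0.6 -0.   0. ] 
  shift units [2.51 0.24 6.94] turn units [-0.     0.     0.004]
top 2939 [0.415  0.0777 0.101 ] ((0.41532111167907715, 0.07716879993677139), 0.022158214822411537)
top 2217 [0.5453 0.0647 0.1048] ((0.5474438071250916, 0.0644935593008995), 0.021185576915740967)
top 0 [nan nan nan] Noneh.py:23: RuntimeWarning: Mean of empty slice.
  print('top',len(w),w.mean(0).round(4),k)
  ret = um.true_divide(
```

```bash
python3 -m crank '[0,0,0,0.82,0.1,0,-0.5, 0,0,0,0.82,0.1,0,-0.5, 0,0,0,0.83,0.11,0,-0.5, 0,0,0,0,0,1,-0.5, 0,0,0,0,0,1,-0.5, 0,0,0,0,0,1,-0.5, 0,0,0,0,0,1,-0.5, 0,0,0,0,0,1,-0.5, 0,0,0,0,0,1,-0.5, 0,0,0,0,0,0.95,-0.5, 0,0,0,0,0,0,-0.5, 0,0,0,0,0,0,-0.5, 0,0,0,0,0,0,1, 0,0,0,0,0,0,1, 0,0,0,0,0,0,1, 0,0,0,0,0,0,1, 0,0,0,0,0,0,1, 0,0,0,0,0,0,1]' 15;  python3 -c "
from h import *
delta([.5443,-.2377,.2],118.3)"
```

```text
time_s: 20.82
tool_pos: [0.4155, 0.0772, 0.0603]
tcp_rot: [0.513, 0.859, 0.0, 0.0]
force: [-1.6, 0.1, 6.7]
grip_width: 0.507
gripper_force: 15.0
t 20.82 pos [0.4155 0.0772 0.0603] psi 118.31 w/grip 0.507 15.0 F [-1.6  0.1  6.7] 
  shift units [-16.92  -1.8   -6.98] turn units [0.001 0.001 0.   ]
```

```bash
python3 -m crank '[0,0,0,0,0,-0.3,1, 0,0,0,0,0,-1,1, 0,0,0,0,0,-1,1, 0,0,0,0,0,-1,1, 0,0,0,0,0,-1,1, 0,0,0,0,0,-1,1, 0,0,0,0,0,-1,1, 0,0,0,0,0,-0.7,1, 0,0,0,0,0,0,1, 0,0,0,0,0,0,1]' 15
python3 - <<'E'
from h import *
delta([.5443,-.2377,.2],118.3)
c=cam('wrist'); save(c,'pics/w6.png'); top(c,(.4155,.0772),.240)
E
```

```text
time_s: 22.08
tool_pos: [0.4146, 0.0773, 0.199]
tcp_rot: [0.513, 0.859, -0.0, -0.001]
force: [-0.9, 0.2, -0.8]
grip_width: 0.508
gripper_force: 15.0
t 22.07 pos [0.4146 0.0773 0.199 ] psi 118.3 w/grip 0.508 15.0 F [-0.9  0.2 -0.8] 
  shift units [-16.94  -1.76  -0.06] turn units [-0.003 -0.002  0.   ]
top 8962 [0.412  0.0837 0.2401] ((0.41105687618255615, 0.08543156087398529), 0.03380089998245239)
```

View pics/w6.png

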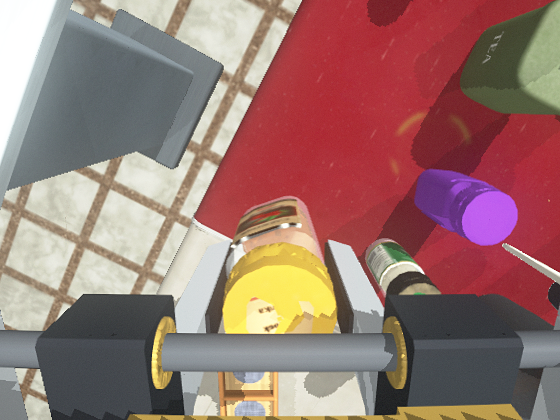

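The yellow jar is held, with its cap at (280,295). Carry it over.

```bash
python3 -m crank '[0,0,0,-0.5,-0.05,0,1, 0,0,0,-1,-0.1,0,1, 0,0,0,-1,-0.1,0,1, 0,0,0,-1,-0.1,0,1, 0,0,0,-1,-0.1,0,1, 0,0,0,-1,-0.1,0,1, 0,0,0,-1,-0.1,0,1, 0,0,0,-1,-0.1,0,1, 0,0,0,-1,-0.1,0,1, 0,0,0,-1,-0.1,0,1, 0,0,0,-1,-0.1,0,1, 0,0,0,-1,-0.1,0,1, 0,0,0,-1,-0.1,0,1, 0,0,0,-1,-0.1,0,1, 0,0,0,-1,-0.11,0,1, 0,0,0,-1,-0.11,0,1, 0,0,0,-1,-0.11,0,1, 0,0,0,-0.44,-0.12,0,1, 0,0,0,0,0,0,1]' 15
python3 - <<'E'
from h import *
delta([.5443,-.2377,.2],118.3)
c=cam('wrist'); np.savez('w7.npz',**{k:c[k] for k in('frame','range_z','K','D','R','t')}); s=ctrl.get_state()['tool_pos']
P=cloud(c); f=c['frame'].astype(int); m=(f[...,0]>140)&(f[...,2]<90)&(f[...,1]>90)&(c['range_z']>0)
w=P[m]; w=w[np.hypot(w[:,0]-s[0],w[:,1]-s[1])<.04]; w=w[w[:,2]>.225]; 
A=np.c_[w[:,:2]-s[:2],np.ones(len(w))]; 
for _ in range(4):
    k,*_r=np.linalg.lstsq(A,w[:,2],rcond=None); e=abs(A@k-w[:,2])<.002; A,w=A[e],w[e]
R=Ro.from_quat(ctrl.get_state()['tcp_rot']).as_matrix()
print(len(w),'tilt',k, 'rel tool',(R.T@(w-s).T).T.mean(0), cv2.minEnclosingCircle(((w-s)@R)[:,:2].astype(np.float32)))
E
```

```text
time_s: 24.5
tool_pos: [0.5441, -0.2386, 0.1997]
tcp_rot: [0.513, 0.858, 0.0, -0.0]
force: [-0.4, 0.9, -1.7]
grip_width: 0.507
gripper_force: 15.0
t 24.5 pos [ 0.5441 -0.2386  0.1997] psi 118.27 w/grip 0.507 15.0 F [-0.4  0.9 -1.7] 
  shift units [ 0.03  0.03 -0.01] turn units [-0.    -0.001 -0.001]
932 tilt [-0.20141347  0.07111916  0.2392149 ] rel tool [ 8.58565687e-03  9.72315348e-05 -4.08367782e-02] ((0.004393966868519783, -0.002402824815362692), 0.020655324682593346)
```

Run:
```python
from h import *
s=ctrl.get_state()['tool_pos']; out=[]
for n in('side','scene','wrist'):
    c=cam(n); np.savez(f'h_{n}.npz',**{k:c[k] for k in('frame','range_z','K','D','R','t')})
    q=cv2.projectPoints(s.reshape(1,3),cv2.Rodrigues(c['R'])[0],c['t'],c['K'],c['D'])[0].ravel(); print(n,q)
    if n=='wrist': x,y,r=275,280,110
    else: x,y=q.astype(int); r=40
    im=c['frame'][max(0,y-r):y+r,max(0,x-r):x+r,::-1]; out.append(cv2.resize(im,(260,int(260*im.shape[0]/im.shape[1])),interpolation=cv2.INTER_CUBIC)[:260])
out=[cv2.copyMakeBorder(o,0,260-o.shape[0],0,0,cv2.BORDER_CONSTANT) for o in out]
cv2.imwrite('pics/h1.png',np.hstack(out))
```

```text
side [272.58970812 177.87881131]
scene [335.19788761 152.74590368]
wrist [277.79450574 271.26473682]
```

View pics/h1.png

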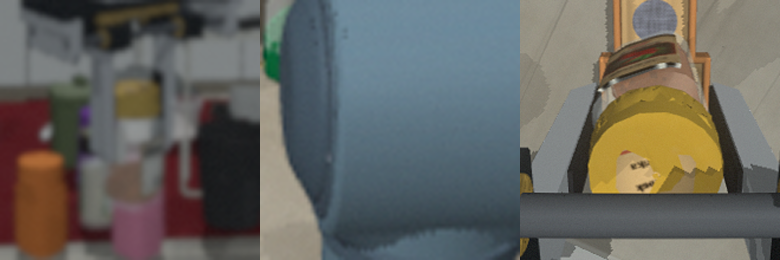

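The wrist crop shows the jar slightly tilted between the fingers: the bottom at about (643,50) should be at column 656. I'll fit its axis.

```bash
cat > axis.py <<'E'
from h import *
from scipy.optimize import least_squares
def axis(c,r=.022,zlo=-.045,zhi=.06,ztop=None):
    "cylinder fit in tool frame: axis point at z=0 and slope"
    s=ctrl.get_state(); R=Ro.from_quat(s['tcp_rot']).as_matrix(); q=(cloud(c)-s['tool_pos'])@R
    cr=(R.T@(-c['R'].T@c['t']-s['tool_pos'])); m=(c['range_z']>0)&(q[...,2]>zlo)&(q[...,2]<zhi)&(np.hypot(q[...,0],q[...,1])<.036)&(np.abs(q[...,1])<.0215)
    if ztop is not None: m&=q[...,2]>ztop
    w=q[m]; 
    def f(p):
        a=np.array([p[2],p[3],1]); a/=np.linalg.norm(a); d=w-[p[0],p[1],0]; return np.linalg.norm(d-np.outer(d@a,a),axis=1)-r
    o=least_squares(f,[0,0,0,0],loss='soft_l1',f_scale=.001); print('n',len(w),'z span',np.percentile(w[:,2],[2,50,98]).round(3),'axis x0,y0 mm',(o.x[:2]*1000).round(1),'slopes',o.x[2:].round(3),'rms mm',(1000*np.median(np.abs(f(o.x)))).round(2))
    return w
E
python3 - <<'E'
from axis import *
c=dict(np.load('h_wrist.npz')); print(c['K'].round(0).tolist())
axis(c,ztop=-.033); axis(c,ztop=-.018); axis(c,r=.0225,ztop=-.018)
E
```

```text
[[363.0, 0.0, 279.0], [0.0, 363.0, 207.0], [0.0, 0.0, 1.0]]
n 4904 z span [-0.032 -0.008  0.053] axis x0,y0 mm [1.2 0.6] slopes [0.042 0.004] rms mm 0.71
n 3552 z span [-0.015  0.001  0.054] axis x0,y0 mm [1.4 0.7] slopes [0.03  0.006] rms mm 0.99
n 3552 z span [-0.015  0.001  0.054] axis x0,y0 mm [0.8 0.7] slopes [0.03  0.005] rms mm 0.97
```

Run:
```python
from axis import *
c=dict(np.load('h_wrist.npz')); s=ctrl.get_state(); R=Ro.from_quat(s['tcp_rot']).as_matrix(); q=(cloud(c)-s['tool_pos'])@R
for a in np.arange(-.04,.062,.01):
    m=(c['range_z']>0)&(abs(q[...,2]-a)<.005)&(q[...,0]>0)&(q[...,0]<.035)&(abs(q[...,1])<.04); w=q[m]
    if len(w)<5: continue
    e=lambda p:np.hypot(w[:,0]-p[0],w[:,1]-p[1])-.022
    o=least_squares(e,[0,0],loss='soft_l1',f_scale=.0005).x
    print(a.round(3),len(w),'y',(1000*np.percentile(w[:,1],[1,99])).round(1),'xmax',(1000*np.percentile(w[:,0],98)).round(1),'c',(o*1000).round(1))
```

```text
-0.04 6534 y [-33.8  34.6] xmax 20.9 c [-6.5  0.6]
-0.03 2071 y [-34.9  35.6] xmax 22.0 c [-0.1  0.5]
-0.02 1241 y [-35.   35.7] xmax 22.4 c [0.5 0.2]
-0.01 1824 y [-34.3  35.1] xmax 23.8 c [1.1 0.4]
0.0 1134 y [-34.4  35.3] xmax 24.6 c [2.3 1.6]
0.01 796 y [-34.   34.9] xmax 24.8 c [2.6 1.6]
0.02 438 y [-27.6  28. ] xmax 24.8 c [2.4 1.1]
0.03 342 y [-22.5  20. ] xmax 24.9 c [2.4 0.8]
0.04 283 y [-22.1  21.2] xmax 24.9 c [2.4 0.7]
0.05 146 y [-20.3  18. ] xmax 24.3 c [2.  1.3]
0.06 54 y [-21.7  16.2] xmax 23.8 c [1.6 2. ]
```

The tilt is negligible (under 0.04), so go down.

```bash
python3 -m crank '[0,0,0,0,0.02,1,1, 0,0,0,0,0,1,1, 0,0,0,0,0,1,1, 0,0,0,0,0,1,1, 0,0,0,0,0,1,1, 0,0,0,0,0,1,1, 0,0,0,0,0,0.3,1, 0,0,0,0,0,0,1, 0,0,0,0,0,0.1,1, 0,0,0,0,0,0.1,1, 0,0,0,0,0,0,1]' 15;python3 -c "
from h import *
delta([.544,-.238,.0663],118.3)"
```

```text
time_s: 26.08
tool_pos: [0.5446, -0.238, 0.0701]
tcp_rot: [0.513, 0.859, -0.0, 0.0]
force: [-0.3, -0.2, -0.8]
grip_width: 0.507
gripper_force: 15.0
t 26.07 pos [ 0.5446 -0.238   0.0701] psi 118.31 w/grip 0.507 15.0 F [-0.3 -0.2 -0.8] 
  shift units [ 0.01 -0.03  0.19] turn units [0.    0.001 0.   ]
```

```bash
python3 -m crank '[0,0,0,0,0,0.08,1, 0,0,0,0,0,0.06,1, 0,0,0,0,0,0,1]' 15; python3 -m crank '[0,0,0,0,0,0.06,1, 0,0,0,0,0,0,1]' 15; python3 -m crank '[0,0,0,0,0,0.05,1, 0,0,0,0,0,0,1]' 15
```

```text
time_s: 26.45
tool_pos: [0.5444, -0.2379, 0.0669]
tcp_rot: [0.513, 0.859, 0.0, -0.0]
force: [0.5, 0.8, -0.6]
grip_width: 0.509
gripper_force: 15.0
time_s: 26.7
tool_pos: [0.5446, -0.2381, 0.0663]
tcp_rot: [0.513, 0.859, -0.0, 0.0]
force: [-1.3, 1.2, 2.8]
grip_width: 0.509
gripper_force: 15.0
time_s: 26.95
tool_pos: [0.5447, -0.2382, 0.0663]
tcp_rot: [0.513, 0.859, -0.0, 0.0]
force: [-4.0, 1.4, 8.1]
grip_width: 0.509
gripper_force: 15.0
```

```bash
python3 -m crank '[0,0,0,0,0,-0.06,1, 0,0,0,0,0,0,-0.2, 0,0,0,0,0,0,-0.4, 0,0,0,0,0,0,-0.4, 0,0,0,0,0,0,-0.4, 0,0,0,0,0,-0.6,-0.4, 0,0,0,0,0,-1,-0.4, 0,0,0,0,0,-1,-0.4, 0,0,0,0,0,-1,-0.4, 0,0,0,0,0,-1,-0.4, 0,0,0,0,0,-1,-0.4, 0,0,0,0,0,-1,-0.4, 0,0,0,0,0,0,-0.4]' 15
python3 - <<'E'
from h import *
delta([.4224,.3375,.19],118.3)
c=cam('wrist'); top(c,(.544,-.238),.106); save(c,'pics/w8.png')
E
```

```text
time_s: 28.58
tool_pos: [0.5454, -0.2385, 0.2004]
tcp_rot: [0.513, 0.859, -0.0, 0.002]
force: [-0.1, -0.5, -0.2]
grip_width: 0.698
gripper_force: 0.0
t 28.57 pos [ 0.5454 -0.2385  0.2004] psi 118.31 w/grip 0.698 0.0 F [-0.1 -0.5 -0.2] 
  shift units [28.28  8.24  0.44] turn units [0.004 0.007 0.   ]
top 2722 [ 0.5441 -0.237   0.1069] ((0.5444445610046387, -0.2378968745470047), 0.02204735204577446)
```

View pics/w8.png

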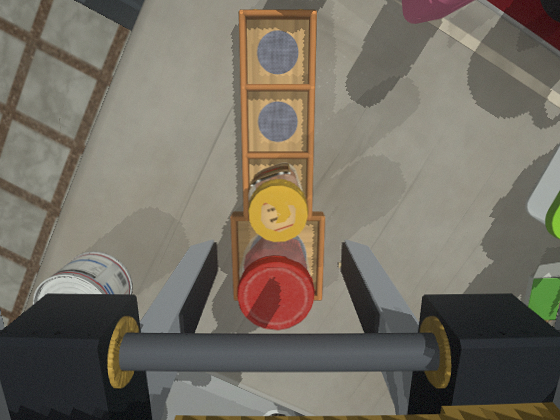

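The yellow jar stands in its compartment (cap (278,212)), centred with its top at z 0.107. Next, the salt shaker.

```bash
python3 -m crank '[0,0,0,1,0.3,0,-0.4, 0,0,0,1,0.3,0,-0.4, 0,0,0,1,0.3,0,-0.4, 0,0,0,1,0.3,0,-0.4, 0,0,0,1,0.3,0,-0.4, 0,0,0,1,0.3,0,-0.4, 0,0,0,1,0.3,0,-0.4, 0,0,0,1,0.3,0,-0.4, 0,0,0,1,0.3,0,-0.4, 0,0,0,1,0.3,0,-0.4, 0,0,0,1,0.3,0,-0.4, 0,0,0,1,0.3,0,-0.4, 0,0,0,1,0.3,0,-0.4, 0,0,0,1,0.3,0,-0.4, 0,0,0,1,0.3,0,-0.4, 0,0,0,1,0.3,0,-0.4, 0,0,0,1,0.3,0,-0.4, 0,0,0,1,0.3,0,-0.4, 0,0,0,1,0.3,0,-0.4, 0,0,0,1,0.3,0,-0.4]' 15; python3 -m crank '[0,0,0,1,0.3,0,-0.4, 0,0,0,1,0.3,0,-0.4, 0,0,0,1,0.3,0,-0.4, 0,0,0,1,0.3,0,-0.4, 0,0,0,1,0.3,0,-0.4, 0,0,0,0,0,0,-0.4, 0,0,0,0,0,0,-0.4]'
python3 - <<'E'
from axis import *
c=cam('wrist'); np.savez('w9.npz',**{k:c[k] for k in('frame','range_z','K','D','R','t')}); 
delta([.4224,.3375,.05],118.3)
P=cloud(c); d=np.hypot(P[...,0]-.4224,P[...,1]-.3375)
for a in np.arange(.01,.1,.01):
    w=P[(c['range_z']>0)&(d<.04)&(abs(P[...,2]-a)<.005)]
    if len(w)<8: continue
    r=.022 if a<.07 else .017
    o=least_squares(lambda p:np.hypot(w[:,0]-p[0],w[:,1]-p[1])-r,[.42,.336],loss='soft_l1',f_scale=.0005).x; print(a.round(2),len(w),o.round(4))
top(c,(.4224,.3375),.088)
E
```

```text
time_s: 31.12
tool_pos: [0.4599, 0.1724, 0.1981]
tcp_rot: [0.513, 0.859, 0.0, 0.0]
force: [-0.3, 0.2, 0.0]
grip_width: 0.699
gripper_force: 0.0
time_s: 32.0
tool_pos: [0.4393, 0.2733, 0.198]
tcp_rot: [0.513, 0.859, -0.0, 0.0]
force: [0.7, -0.6, 0.4]
grip_width: 0.698
gripper_force: 0.0
t 32.05 pos [0.4394 0.273  0.198 ] psi 118.28 w/grip 0.698 0.0 F [-0.5  0.5  1.3] 
  shift units [3.24 0.78 7.4 ] turn units [-0.     0.    -0.001]
0.03 39 [0.4257 0.3386]
0.04 174 [0.4259 0.3379]
0.05 78 [0.4278 0.338 ]
0.08 562 [0.4235 0.3384]
0.09 1049 [0.4285 0.3257]
top 1310 [0.4223 0.3388 0.0871] ((0.42262402176856995, 0.3391329050064087), 0.015829073265194893)
```

```bash
python3 -m crank '[0,0,0,0.8,0.23,0,-0.4, 0,0,0,0.8,0.23,0,-0.4, 0,0,0,0.8,0.24,0,-0.4, 0,0,0,0.8,0.24,0,-0.4, 0,0,0,0,0,1,-0.4, 0,0,0,0,0,1,-0.4, 0,0,0,0,0,1,-0.4, 0,0,0,0,0,1,-0.4, 0,0,0,0,0,1,-0.4, 0,0,0,0,0,1,-0.4, 0,0,0,0,0,1,-0.4, 0,0,0,0,0,0.65,-0.4, 0,0,0,0,0,0,-0.4, 0,0,0,0,0,0,-0.4, 0,0,0,0,0,0,1, 0,0,0,0,0,0,1, 0,0,0,0,0,0,1, 0,0,0,0,0,0,1, 0,0,0,0,0,0,1, 0,0,0,0,0,0,1]' 12;  python3 -c "
from h import *
delta([.4256,.3382,.045],118.3)"
```

```text
time_s: 34.55
tool_pos: [0.4258, 0.3387, 0.0453]
tcp_rot: [0.513, 0.859, -0.0, 0.0]
force: [-1.5, -1.9, 4.6]
grip_width: 0.442
gripper_force: 12.0
t 34.55 pos [0.4258 0.3387 0.0453] psi 118.3 w/grip 0.442 12.0 F [-1.5 -1.9  4.6] 
  shift units [-0.02 -0.02  0.02] turn units [0. 0. 0.]
```

Gripped at 41.5 mm. Lift and measure it.

```bash
python3 -m crank '[0,0,0,0,0,-0.3,1, 0,0,0,0,0,-1,1, 0,0,0,0,0,-1,1, 0,0,0,0,0,-1,1, 0,0,0,0,0,-1,1, 0,0,0,0,0,-1,1, 0,0,0,0,0,-1,1, 0,0,0,0,0,-1,1, 0,0,0,0,0,-0.5,1, 0,0,0,0,0,0,1, 0,0,0,0,0,0,1]' 12
cat >> axis.py <<'E'
def slices(c,rf,zs):
    s=ctrl.get_state(); R=Ro.from_quat(s['tcp_rot']).as_matrix(); q=(cloud(c)-s['tool_pos'])@R
    for a in zs:
        m=(c['range_z']>0)&(abs(q[...,2]-a)<.005)&(q[...,0]>.004)&(q[...,0]<.035)&(abs(q[...,1])<rf(a)); w=q[m]
        if len(w)<8: continue
        o=least_squares(lambda p:np.hypot(w[:,0]-p[0],w[:,1]-p[1])-rf(a),[0,0],loss='soft_l1',f_scale=.0005).x
        print(round(float(a),3),len(w),'c mm',(o*1000).round(1))
E
python3 - <<'E'
from axis import *
delta([.5149,-.1831,.2],118.3)
c=cam('wrist'); slices(c,lambda a:.022 if a>-.025 else .017,np.arange(-.045,.046,.01)); save(c,'pics/w10.png')
E
```

```text
time_s: 35.92
tool_pos: [0.4252, 0.3384, 0.2]
tcp_rot: [0.513, 0.859, -0.001, -0.0]
force: [-0.2, 0.6, -1.1]
grip_width: 0.444
gripper_force: 12.0
t 35.92 pos [0.4252 0.3384 0.2   ] psi 118.3 w/grip 0.444 12.0 F [-0.2  0.6 -1.1] 
  shift units [-2.509e+01 -8.410e+00  1.000e-02] turn units [-0.003 -0.     0.   ]
-0.045 1524 c mm [-7.2 -0.2]
-0.035 1775 c mm [-1.2 -0.2]
-0.025 688 c mm [-5.  -0.8]
-0.015 970 c mm [-5.2 -0.4]
-0.005 960 c mm [-3.6 -0.1]
0.005 898 c mm [-1.8  0. ]
0.015 502 c mm [-0.5  0.1]
0.025 173 c mm [-1.1  0.1]
0.035 133 c mm [-2.3  0.2]
0.045 14 c mm [-3.1  0.5]
```

View pics/w10.png

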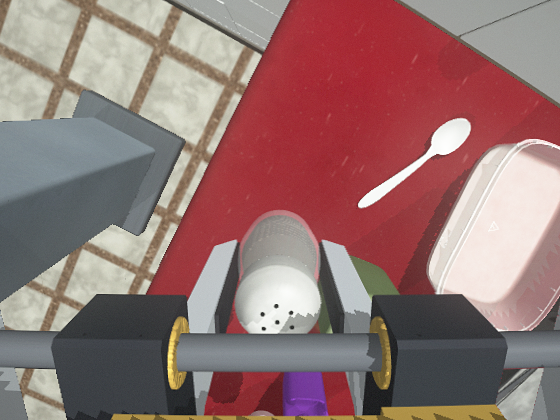

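The shaker is held upright, with its dome at (278,300). Carry it to the middle compartment.

```bash
python3 -m crank '[0,0,0,-0.5,-0.17,0,1, 0,0,0,-1,-0.335,0,1, 0,0,0,-1,-0.335,0,1, 0,0,0,-1,-0.335,0,1, 0,0,0,-1,-0.335,0,1, 0,0,0,-1,-0.335,0,1, 0,0,0,-1,-0.335,0,1, 0,0,0,-1,-0.335,0,1, 0,0,0,-1,-0.335,0,1, 0,0,0,-1,-0.335,0,1, 0,0,0,-1,-0.335,0,1, 0,0,0,-1,-0.335,0,1, 0,0,0,-1,-0.335,0,1, 0,0,0,-1,-0.335,0,1, 0,0,0,-1,-0.335,0,1, 0,0,0,-1,-0.335,0,1, 0,0,0,-1,-0.335,0,1, 0,0,0,-1,-0.335,0,1, 0,0,0,-1,-0.335,0,1, 0,0,0,-1,-0.335,0,1]' 12; python3 -m crank '[0,0,0,-1,-0.335,0,1, 0,0,0,-1,-0.335,0,1, 0,0,0,-1,-0.335,0,1, 0,0,0,-1,-0.335,0,1, 0,0,0,-1,-0.335,0,1, 0,0,0,-0.57,-0.2,0,1, 0,0,0,0,0,1,1, 0,0,0,0,0,1,1, 0,0,0,0,0,1,1, 0,0,0,0,0,1,1, 0,0,0,0,0,1,1, 0,0,0,0,0,0,1, 0,0,0,0,0,0,1]'; python3 -c "
from h import *
delta([.5149,-.1831,.0513],118.3)"
```

```text
time_s: 38.48
tool_pos: [0.4951, -0.0678, 0.2006]
tcp_rot: [0.513, 0.858, -0.0, -0.0]
force: [0.2, 0.1, -1.1]
grip_width: 0.44
gripper_force: 12.0
time_s: 40.1
tool_pos: [0.5158, -0.1829, 0.1018]
tcp_rot: [0.513, 0.859, 0.0, 0.001]
force: [0.3, -0.3, -0.1]
grip_width: 0.44
gripper_force: 12.0
t 40.1 pos [ 0.5158 -0.1829  0.1018] psi 118.31 w/grip 0.44 12.0 F [ 0.3 -0.3 -0.1] 
  shift units [ 0.01 -0.05  2.53] turn units [0.001 0.002 0.   ]
```

```bash
python3 -m crank '[0,0,0,0,-0.04,1,1, 0,0,0,0,0,1,1, 0,0,0,0,0,0.2,1, 0,0,0,0,0,0,1, 0,0,0,0,0,0.1,1, 0,0,0,0,0,0.1,1, 0,0,0,0,0,0,1, 0,0,0,0,0,0,1]' 12; python3 -m crank '[0,0,0,0,0,0.08,1, 0,0,0,0,0,0.05,1, 0,0,0,0,0,0,1]' 12; python3 -m crank '[0,0,0,0,0,0.05,1, 0,0,0,0,0,0,1]'
```

```text
time_s: 41.1
tool_pos: [0.5147, -0.1829, 0.0532]
tcp_rot: [0.513, 0.859, 0.0, 0.0]
force: [-0.1, -0.2, -0.4]
grip_width: 0.437
gripper_force: 12.0
time_s: 41.48
tool_pos: [0.5149, -0.1832, 0.0513]
tcp_rot: [0.513, 0.859, -0.0, 0.0]
force: [-2.7, 1.2, 4.2]
grip_width: 0.441
gripper_force: 12.0
time_s: 41.72
tool_pos: [0.5151, -0.1833, 0.0512]
tcp_rot: [0.513, 0.859, -0.0, 0.0]
force: [-4.0, 1.8, 11.2]
grip_width: 0.439
gripper_force: 12.0
```

```bash
python3 -m crank '[0,0,0,0,0,-0.07,1, 0,0,0,0,0,0,0, 0,0,0,0,0,0,-0.2, 0,0,0,0,0,0,-0.4, 0,0,0,0,0,0,-0.4, 0,0,0,0,0,-0.5,-0.4, 0,0,0,0,0,-1,-0.4, 0,0,0,0,0,-1,-0.4, 0,0,0,0,0,-1,-0.4, 0,0,0,0,0,-1,-0.4, 0,0,0,0,0,-1,-0.4, 0,0,0,0,0,-1,-0.4, 0,0,0,0,0,-1,-0.4, 0,0,0,0,0,0,-0.4]' 12
python3 - <<'E'
from h import *
delta([.545,.0647,.2],118.3)
c=cam('wrist'); top(c,(.515,-.183),.094); top(c,(.544,-.238),.106); save(c,'pics/w11.png')
E
```

```text
time_s: 43.48
tool_pos: [0.5157, -0.1835, 0.2032]
tcp_rot: [0.513, 0.859, 0.0, 0.002]
force: [0.4, -0.1, -0.4]
grip_width: 0.698
gripper_force: 0.0
t 43.48 pos [ 0.5157 -0.1835  0.2032] psi 118.31 w/grip 0.698 0.0 F [ 0.4 -0.1 -0.4] 
  shift units [10.23  7.18  0.14] turn units [0.005 0.008 0.   ]
top 1137 [ 0.511  -0.1813  0.0931] ((0.5115031003952026, -0.18217597901821136), 0.015660960227251053)
top 2333 [ 0.5437 -0.2364  0.1067] ((0.5442618131637573, -0.238142192363739), 0.022333094850182533)
```

View pics/w11.png

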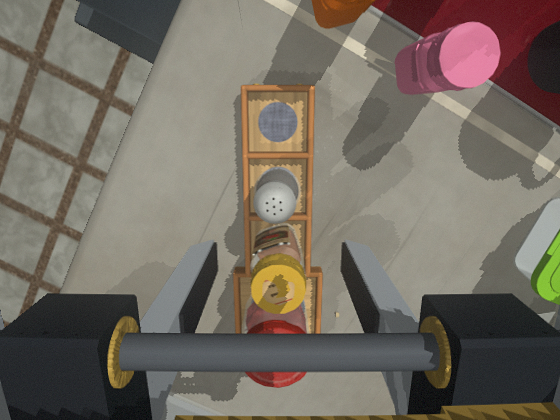

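The shaker stands in the middle compartment (dome at (275,202)), with only its natural lean. Now the black jar.

```bash
python3 -m crank '[0,0,0,0.8,0.72,0,-0.4, 0,0,0,0.8,0.72,0,-0.4, 0,0,0,0.8,0.72,0,-0.4, 0,0,0,0.8,0.72,0,-0.4, 0,0,0,0.8,0.72,0,-0.4, 0,0,0,0.8,0.72,0,-0.4, 0,0,0,0.8,0.72,0,-0.4, 0,0,0,0.8,0.72,0,-0.4, 0,0,0,0.8,0.72,0,-0.4, 0,0,0,0.8,0.72,0,-0.4, 0,0,0,0,0,0,-0.4, 0,0,0,0,0,0,-0.4]' 15
python3 - <<'E'
from h import *
delta([.5455,.0648,.062],118.3)
c=cam('wrist'); top(c,(.5455,.0648),.104); top(c,(.4786,-.0086),.1); top(c,(.5757,-.0212),.1); top(c,(.5541,.1502),.1)
E
```

```text
time_s: 45.02
tool_pos: [0.5651, 0.0258, 0.2002]
tcp_rot: [0.513, 0.858, -0.0, -0.0]
force: [-0.4, -0.1, 0.8]
grip_width: 0.702
gripper_force: 0.0
t 45.02 pos [0.5651 0.0258 0.2002] psi 118.3 w/grip 0.702 0.0 F [-0.4 -0.1  0.8] 
  shift units [2.18 0.07 6.91] turn units [-0.002 -0.001 -0.   ]
top 2533 [0.5468 0.0649 0.105 ] ((0.5469340085983276, 0.06455934792757034), 0.020266156643629074)
top 2709 [ 0.4813 -0.0073  0.1007] ((0.4809127748012543, -0.008640393614768982), 0.02232334017753601)
top 2340 [ 0.5776 -0.0206  0.1007] ((0.5786434412002563, -0.02202153205871582), 0.022384392097592354)
top 3493 [0.5566 0.1494 0.101 ] ((0.55712890625, 0.1496894210577011), 0.0221067164093256)
```

```bash
python3 -m crank '[0,0,0,0.72,0.04,0,-0.4, 0,0,0,0.72,0.04,0,-0.4, 0,0,0,0.71,0.03,0,-0.4, 0,0,0,0,0,1,-0.4, 0,0,0,0,0,1,-0.4, 0,0,0,0,0,1,-0.4, 0,0,0,0,0,1,-0.4, 0,0,0,0,0,1,-0.4, 0,0,0,0,0,1,-0.4, 0,0,0,0,0,0.9,-0.4, 0,0,0,0,0,0,-0.4, 0,0,0,0,0,0,-0.4, 0,0,0,0,0,0,1, 0,0,0,0,0,0,1, 0,0,0,0,0,0,1, 0,0,0,0,0,0,1, 0,0,0,0,0,0,1, 0,0,0,0,0,0,1]' 15;  python3 -c "
from h import *
delta([.5466,.0648,.062],118.3)"; python3 -m crank '[0,0,0,0,0,-0.3,1, 0,0,0,0,0,-1,1, 0,0,0,0,0,-1,1, 0,0,0,0,0,-1,1, 0,0,0,0,0,-1,1, 0,0,0,0,0,-1,1, 0,0,0,0,0,-1,1, 0,0,0,0,0,-0.7,1, 0,0,0,0,0,0,1, 0,0,0,0,0,0,1]' 15;  python3 - <<'E'
from axis import *
delta([.4855,-.1285,.2],118.3)
c=cam('wrist'); slices(c,lambda a:.0205,np.arange(-.035,.056,.01)); save(c,'pics/w12.png')
E
```

```text
time_s: 47.32
tool_pos: [0.5473, 0.0651, 0.0632]
tcp_rot: [0.513, 0.859, 0.0, 0.0]
force: [-2.5, 0.4, 4.0]
grip_width: 0.429
gripper_force: 15.0
t 47.33 pos [0.5473 0.0651 0.0632] psi 118.3 w/grip 0.429 15.0 F [-2.5  0.4  4. ] 
  shift units [ 0.01 -0.04  0.06] turn units [0.001 0.001 0.   ]
time_s: 48.58
tool_pos: [0.5465, 0.0652, 0.2019]
tcp_rot: [0.513, 0.859, -0.0, -0.001]
force: [-0.7, 0.8, -0.4]
grip_width: 0.427
gripper_force: 15.0
t 48.58 pos [0.5465 0.0652 0.2019] psi 118.3 w/grip 0.427 15.0 F [-0.7  0.8 -0.4] 
  shift units [-7.08 -7.28  0.1 ] turn units [-0.003 -0.002  0.   ]
-0.035 1127 c mm [-1.3  0.2]
-0.025 915 c mm [-1.  0.]
-0.015 710 c mm [-1.8  0.3]
-0.005 728 c mm [-1.   0.3]
0.005 509 c mm [-0.5  0.3]
0.015 441 c mm [-0.5  0.3]
0.025 348 c mm [-0.5  0.2]
0.035 293 c mm [-0.4  0.2]
0.045 224 c mm [-0.4  0.2]
0.055 153 c mm [-1.1  0. ]
```

View pics/w12.png

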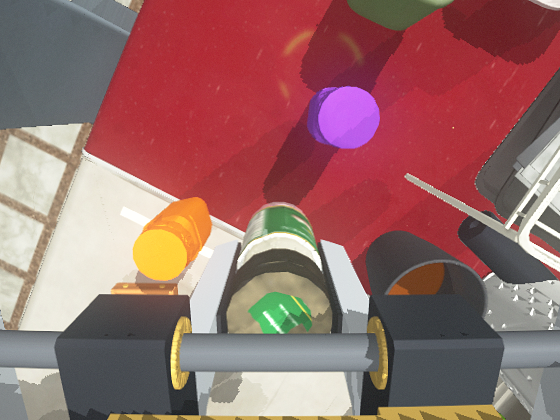

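The black jar is held upright and centred, with its cap at (278,300). Carry it to the end compartment.

```bash
python3 -m crank '[0,0,0,-0.35,-0.36,0,1, 0,0,0,-0.71,-0.73,0,1, 0,0,0,-0.71,-0.73,0,1, 0,0,0,-0.71,-0.73,0,1, 0,0,0,-0.71,-0.73,0,1, 0,0,0,-0.71,-0.73,0,1, 0,0,0,-0.71,-0.73,0,1, 0,0,0,-0.71,-0.73,0,1, 0,0,0,-0.71,-0.73,0,1, 0,0,0,-0.71,-0.73,0,1, 0,0,0,-0.34,-0.35,0,1, 0,0,0,0,0,1,1, 0,0,0,0,0,1,1, 0,0,0,0,0,1,1, 0,0,0,0,0,1,1, 0,0,0,0,0,0,1, 0,0,0,0,0,0,1]' 15; python3 -c "
from h import *
delta([.4855,-.1285,.0692],118.3)"
```

```text
time_s: 50.75
tool_pos: [0.4864, -0.1287, 0.1236]
tcp_rot: [0.513, 0.859, 0.0, 0.0]
force: [0.5, -0.3, -0.6]
grip_width: 0.431
gripper_force: 15.0
t 50.75 pos [ 0.4864 -0.1287  0.1236] psi 118.31 w/grip 0.431 15.0 F [ 0.5 -0.3 -0.6] 
  shift units [ 0.03 -0.04  2.72] turn units [0.001 0.002 0.   ]
```

```bash
python3 -m crank '[0,0,0,0,-0.03,1,1, 0,0,0,0,0,1,1, 0,0,0,0,0,0.4,1, 0,0,0,0,0,0,1, 0,0,0,0,0,0.1,1, 0,0,0,0,0,0.1,1, 0,0,0,0,0,0,1, 0,0,0,0,0,0,1]' 15; python3 -m crank '[0,0,0,0,0,0.06,1, 0,0,0,0,0,0.05,1, 0,0,0,0,0,0,1]' 15; python3 -m crank '[0,0,0,0,0,0.05,1, 0,0,0,0,0,0,1]'
```

```text
time_s: 51.75
tool_pos: [0.4856, -0.1289, 0.071]
tcp_rot: [0.513, 0.859, 0.0, 0.0]
force: [0.4, 0.0, -0.1]
grip_width: 0.425
gripper_force: 15.0
time_s: 52.12
tool_pos: [0.4856, -0.1289, 0.0692]
tcp_rot: [0.513, 0.859, -0.0, -0.0]
force: [-2.2, 1.2, 4.8]
grip_width: 0.428
gripper_force: 15.0
time_s: 52.38
tool_pos: [0.4858, -0.129, 0.0692]
tcp_rot: [0.513, 0.859, -0.0, -0.0]
force: [-4.9, 1.3, 12.3]
grip_width: 0.427
gripper_force: 15.0
```

Let go, rise, and step back over the wide end to measure everything.

```bash
python3 -m crank '[0,0,0,0,0,-0.07,1, 0,0,0,0,0,0,0, 0,0,0,0,0,0,-0.2, 0,0,0,0,0,0,-0.4, 0,0,0,0,0,0,-0.4, 0,0,0,0,0,-0.5,-0.4, 0,0,0,0,0,-1,-0.4, 0,0,0,0,0,-1,-0.4, 0,0,0,0,0,-1,-0.4, 0,0,0,0,0,-1,-0.4, 0,0,0,0,0,-1,-0.4, 0,0,0,0,0,-1,-0.4, 0,0,0,0,0,-1,-0.4, 0,0,0,0,0,0,-0.4]' 15; python3 -m crank '[0,0,0,-1,0,-0.3,-0.4, 0,0,0,-1,0,-0.3,-0.4, 0,0,0,-1,0,-0.3,-0.4, 0,0,0,-1,0,-0.3,-0.4, 0,0,0,-1,0,-0.3,-0.4, 0,0,0,-1,0,-0.3,-0.4, 0,0,0,-1,0,-0.3,-0.4, 0,0,0,-1,0,-0.3,-0.4, 0,0,0,0,0,0,-0.4, 0,0,0,0,0,0,-0.4]' >/dev/null
python3 - <<'E'
from h import *
c=cam('wrist')
for p,H in(((.58,-.304),.092),((.544,-.238),.106),((.515,-.183),.094),((.4855,-.1285),.11)): top(c,p,H)
s=cam('scene')
print('scene')
for p,H in(((.4786,-.0086),.1),((.5757,-.0212),.1),((.5541,.1502),.1),((.545,.277),.106),((.7102,.0392),.104)): top(s,p,H,.05)
P=cloud(cam('side'))[255:295,212:250].reshape(-1,3); t=P[(P[:,2]>.05)&(P[:,2]<.066)]; print('tin',t.mean(0).round(4)); delta([.5,0,.2])
E
```

```text
time_s: 54.12
tool_pos: [0.4865, -0.1293, 0.2213]
tcp_rot: [0.513, 0.859, 0.0, 0.002]
force: [-1.3, 0.1, 0.4]
grip_width: 0.699
gripper_force: 0.0
top 3278 [ 0.5775 -0.3039  0.0918] ((0.5780057311058044, -0.30490225553512573), 0.03244272619485855)
top 1905 [ 0.5443 -0.2373  0.1069] ((0.5443703532218933, -0.2375539243221283), 0.022033995017409325)
top 968 [ 0.5123 -0.183   0.0932] ((0.512235701084137, -0.18268097937107086), 0.015993192791938782)
top 1269 [ 0.4903 -0.1362  0.111 ] ((0.48766085505485535, -0.13148528337478638), 0.02011280134320259)
scene
top 140 [ 0.4788 -0.0087  0.1003] ((0.4796372056007385, -0.011137878522276878), 0.02313871681690216)
top 121 [ 0.5757 -0.0211  0.1002] ((0.5773276090621948, -0.021663224324584007), 0.023794308304786682)
top 151 [0.5541 0.15   0.1004] ((0.5552933216094971, 0.1487818956375122), 0.022461947053670883)
top 36 [0.543  0.2777 0.1058] ((0.5397863388061523, 0.2826251685619354), 0.016557812690734863)
top 71 [0.7164 0.0377 0.1029] ((0.7039633393287659, 0.04351275414228439), 0.045392174273729324)
tin [ 0.421  -0.4327  0.0553]
t 55.52 pos [ 0.561  -0.2689  0.2666] psi 118.34 w/grip 0.7 0.0 F [-0.2  0.4  0.3] 
  shift units [13.28  3.7   3.34] turn units [-0.001 -0.002  0.   ]
```

```bash
python3 -c "
from workcell import job
print(job.hand_in())"
```

```text
the job is handed in; nothing more can be done
None
```

I stocked the tray in the order asked (jam, yellow, salt, black), with each item set upright on its compartment floor and let go. The bystanders and look-alikes stayed where they were, the robot took about 56 s, and the job is handed in; the hand-in returned no verdict.

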